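# Hold the lane gate up and feed the tube rack into the reader

## Robot

A 6-joint arm with a two-finger parallel gripper is mounted at the origin on the work surface. World frame = base frame: x ahead of the robot, y to its left, z up, the work surface at z = 0. Lengths are in m, angles in rad, forces in N, time in s.
With the tool pointing down it reaches from about 0.325 to 0.9 m from the base axis. Payload 6.1 kg.
Tool frame: the origin (TCP) lies midway between the tips of the shut fingers; the grasp point (between the pads) lies behind it (manip.grasp_offset is the z of the grasp point in the tool frame, in m); z points along the fingers, x is the direction in which the jaws open and shut, and the axes are right-handed (so a half turn about z gives the same grasp; the last joint's range is limited). The gripper opens to 87 mm and grips with 3 to 60 N. Pads are 19 mm wide; open, the fingers measure 117 mm over their backs; the gripper's body (75 mm by 190 mm) begins 51 mm behind the grasp point.
Start: joints at [-1.468, 0.22, 1.526, -0, 1.395, -0.126], TCP at [0.142, -0.609, 0.223] pointing down, gripper open.
Joint ranges: [-2.98, 2.98], [-0.91, 2.08], [0.09, 2.57], [-1.24, 4.39], [0.2, 2.65], [-2.68, 2.68]. Speed limits (rad/s): [2.57, 2.57, 3.01, 3.14, 3.14, 3.14].

## Interface

Orientations are given as a unit quaternion [x, y, z, w].
In Python, from station import manip gives the robot as it stands.
- The arm moves only by the tool apply_moves, never from a script. Its argument "steps" is one flat list of numbers, 5 for each row, row after row: the opening, from 0 (shut) to 1 (fully open), then the shift along the tool's x, y, z in mm, then the turn about the tool's z in degrees. A call has 1 to 10 rows; each row shifts and turns the pose as measured when the row begins, along the tool's axes as they then stand; what a row does not reach is not made up. A row lasts 1/8 s, in which the tool goes at most 62.5 mm and 10.7 degrees, less where a joint would pass 70% of its speed; a pose out of reach is approached as far as the arm can. A call with a gripper value outside its range is refused whole. The fingers move at their own pace and stop on an object; "newtons" is the grip in N (left out, the last holds). Time passes only in rows, so rows that do not move let the fingers close. It gives the time, the measured TCP pose, the force and the opening at its end, in the units of the state.
- manip.read_state(): the state, without advancing time (a new reading comes with each control period).
- manip.camera(name): name is "scene" or "top" or "wrist"; returns a dict with "img" (480x640x3 uint8, red, green, blue), "depth" (480x640 float32, m along the optical axis (not along the pixel's ray), 0 where there is no reading), "K" (3x3 intrinsics, pixels), "extrinsics" (4x4, takes a point from camera to world coordinates); the wrist camera has in their place "mount" (4x4, takes a point from camera to tool coordinates, whose origin is the TCP and whose axes are the tool frame's). Camera axes: x right, y up, looking along -z (the intrinsics and any distortion apply to the point x, -y, -z); pixel columns grow to the right and rows downward; lengths in m; the calibration is good to about 2 mm. A picture is of the moment at which its call begins: read the wrist's pose just before it.
- manip.finish_job(): hands the job in, once; it reports no verdict.
The state is a dict: "time_s": time; "q": joint angles; "dq": joint speeds; "effort": joint torques, N m; "position": TCP position; "orientation": TCP orientation; "wrist_force": force on the tool from outside, world axes, zero at the start; "torque": the same for the moment, N m; "gripper_width": opening from 0.0 (shut) to 1.0 (fully open).
Only numpy, scipy, OpenCV 4.12 (cv2) and the standard library are available. Lean on these libraries where they do the work, as an engineer would, in place of code of your own. Each camera call takes 0.05 s, during which the arm holds its last target.

## Task

Load the blue tube rack into the reader: press the long black-topped gate bar beside the in-feed lane down with one fingertip so that the gate arm swings up clear of the lane, and keep it held down while the other fingertip pushes the rack along the lane, past the gate, until it is fully home against the stop in the reader's bay. Then draw back and let the bar come up so that the gate closes behind the rack. Do not grip or lift the rack, do not let the gate touch it, and leave the other things on the bench where they are.

Things in the scene. Friction and masses are not known exactly. Their poses are not given: they have to be found in the camera images.
- lane: Fixed tube reader with its in-feed lane. Origin: on the bench under the gate arm, on the lane's centre line. x = push direction, into the reader; y = towards the gate bar; z = up. Lane floor 12 mm above the bench, inner width 54 mm (y -27 to +27), steel walls 4 mm thick with tops 34 mm above the bench, from x = -247 mm to the housing; open above and at its upstream end.
- lane_home (a point): Point on the lane floor where the rack's origin is when it is fully home (lane x = +69 mm; its rear face then at x = +14 mm, its front against the rubber stop at x = +124 mm). White housing, 255 mm wide, 190 mm tall, begins at lane x = +95 mm, with a bay mouth 64 mm wide and 78 mm high that the rack's front enters.
- gate (a joint): Angle of the gate rocker, rad: 0 = closed, 0.98 = bar fully down, at its stop; the arm is clear of the rack above 0.85. A spring shuts it (3 to 6 N down on the bar opens it) and there is no latch; the rack cannot push it open. Hinge shaft along lane x at y = +42 mm, 28 mm above the bench.
- gate_tip (a point): Rubber tip of the gate arm, a dark steel arm 6 mm thick at lane x = 0 from the shaft over the lane wall. Closed: tip at lane y = -4 mm, 58 mm above the bench, so the arm bars the lane. Open: it stands upright beside the lane, outside the wall, up to 88 mm above the bench.
- bar_mid (a point): Middle of the top face of the gate bar, a steel strip with a black ribbed rubber top, 240 mm long (lane x -215 to +25) and 26 mm wide outside the lane wall; press it anywhere along its length. Closed: y +54 to +78 mm, rising outwards by 25 deg, middle 52 mm above the bench. Fully down: y +64 to +87 mm, falling outwards by 31 deg, inner edge 28 mm and middle 22 mm above the bench.
- rack: Blue tube rack standing in the lane before the gate, 110 mm long (its x, along the lane), 50 mm wide, 52 mm tall, with ten white-capped tubes fixed in it, caps up to 62 mm above its underside; 0.17 to 0.34 kg. Flat closed end faces. Origin: centre of its underside, x pointing into the reader.
- reagent: Bystander: amber bottle, 48 mm in diameter, 85 mm tall, on the bench on the side of the lane away from the bar. Origin: centre of its underside.
- wellrack: Bystander: low blue rack of small wells, 124 x 84 x 26 mm, on the bench on the side of the lane away from the bar. Origin: centre of its underside.
- tipbox: Bystander: grey box with clear lid, 126 x 88 x 63 mm, on the bench out beyond the bar. Origin: centre of its underside.

How it is judged:
By the outcome, as a careful person would: the job done as asked, in the order asked, and still so for the second after the job is handed in, with the robot touching nothing.
It also fails if it takes over 51 s, if anything falls off the work surface, if the arm or the gripper's body presses on something with over 40 N, if the wrist force passes 120 N, or if a joint passes its speed limit or range.

## Working session

There is one attempt and no reset: what is moved stays moved. The work goes in short steps, Python scripts to look and compute and a tool call to move; the robot and the scene stay as the last step left them, time stands still between calls to the robot, and variables do not carry over. Pictures are saved under pics/ and viewed, and the job is handed in when it is done.

Besides the shell and the picture viewer there is one more tool, called after "Call:" as a command line: name --argument value ..., lists and objects as JSON in quotes. apply_moves: Moves the arm, as the interface text tells. Its arguments: {"type":"object","properties":{"steps":{"type":"array","items":{"type":"number"}},"newtons":{"type":"number"}},"required":["steps"]}

```bash
mkdir -p pics; ls; cat > h.py <<'E'
import numpy as np, cv2
from station import manip
def save(name,fn):
    c=manip.camera(name); cv2.imwrite('pics/'+fn,c['img'][:,:,::-1]); np.savez('pics/'+fn[:-4]+'.npz',**{k:v for k,v in c.items() if k!='name'}); return c
def world(c,u,v,T=None):
    T=c['extrinsics'] if T is None else T
    d=c['depth'][v,u];K=c['K']
    x=(u-K[0,2])/K[0,0]*d; y=(v-K[1,2])/K[1,1]*d
    return (T@np.stack([x,-y,-d,np.ones_like(d)]))[:3]
E
python3 - <<'E'
from h import *
print(manip.read_state(), manip.grasp_offset)
for n in ['scene','top']:
    c=save(n,n+'0.png'); print(c.keys(),c['K'],c['extrinsics'])
E
```

```text
pics
{'time_s': 0.0, 'q': array([-1.46805896e+00,  2.21260441e-01,  1.52761723e+00,  1.49795343e-05,
        1.39472857e+00, -1.26109249e-01]), 'dq': array([ 0.00043187, -0.00102642,  0.00033599,  0.00059322,  0.00167491,
       -0.00172357]), 'effort': array([ 1.26917757e-04, -4.94610071e+01, -3.87375641e+01,  6.98749954e-02,
        5.70720399e-02, -1.87960168e-04]), 'position': array([ 0.14171378, -0.60806821,  0.22141279]), 'orientation': array([ 7.83214705e-01, -6.21750523e-01, -6.98271229e-04, -7.25335384e-04]), 'wrist_force': array([0.78081749, 0.24008824, 0.35085027]), 'torque': array([ 0.01223735, -0.00186348, -0.00598967]), 'gripper_width': 1.0003093238110925} -0.0187
dict_keys(['img', 'depth', 'K', 'extrinsics']) [[501.11771172   0.         322.58391316]
 [  0.         501.11771172 237.51796226]
 [  0.           0.           1.        ]] [[ 0.5644402  -0.51022601  0.64890421  1.06954996]
 [ 0.82521612  0.32912549 -0.459015   -0.31975871]
 [ 0.02063048  0.79457273  0.60681839  0.54274325]
 [ 0.          0.          0.          1.        ]]
dict_keys(['img', 'depth', 'K', 'extrinsics']) [[609.91950248   0.         321.50517021]
 [  0.         609.91950248 232.63526723]
 [  0.           0.           1.        ]] [[-1.19966338e-02  9.87875156e-01 -1.54786165e-01  3.95000052e-01]
 [-9.99927756e-01 -1.19682812e-02  1.11508331e-03  4.58130716e-02]
 [-7.50961239e-04  1.54788359e-01  9.87947367e-01  1.12198614e+00]
 [ 0.00000000e+00  0.00000000e+00  0.00000000e+00  1.00000000e+00]]
```

View pics/scene0.png

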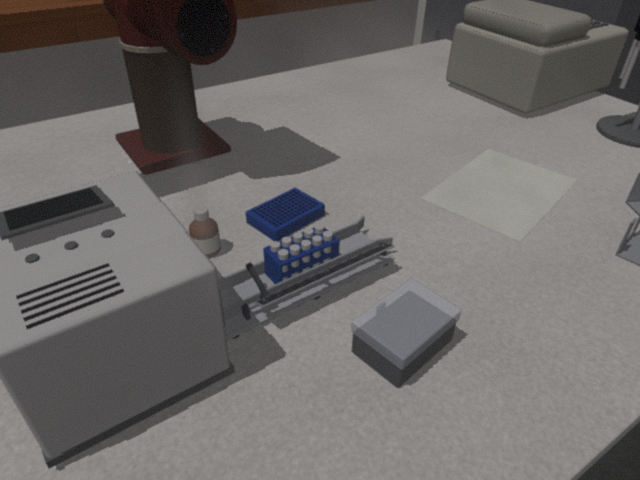

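View pics/top0.png

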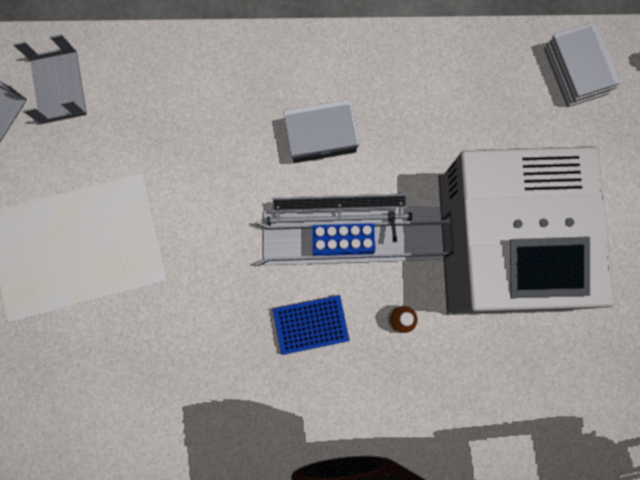

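The lane runs along the image horizontal, with push direction about −y world and the bar on the +x side. Top view: gate at about (393,225), rack at (313–375, 222–255), bar at (273–405, 203). Next I'll measure these accurately.

```bash
python3 - <<'E'
from h import *
c=dict(np.load('pics/top0.npz'))
V,U=np.mgrid[0:480,0:640]; P=world(c,U,V)  # 3xHxW
im=c['img'].astype(int)
cv2.imwrite('pics/crop.png',cv2.resize(c['img'][180:280,245:465,::-1],None,fx=3.6,fy=3.6,interpolation=cv2.INTER_CUBIC))
roi=(U>255)&(U<460)&(V>190)&(V<275)&(c['depth']>0)
z=P[2]
print('bench z',np.median(z[(U>200)&(U<250)&(V>200)&(V<260)]))
# height profile across the lane at several columns
for u in [275,290,305,385,420,435]:
    print(u,[(v,round(float(P[0][v,u])*1e3),round(float(P[1][v,u])*1e3),round(float(z[v,u])*1e3)) for v in range(194,270,2)])
# housing front: z~0.19 top
h=(z>0.17)&(z<.21)&(U>440)&(U<620)&(V>140)&(V<320)
pts=np.stack([P[0][h],P[1][h]],1).astype(np.float32)
print('housing rect',cv2.minAreaRect(pts*1000), np.median(z[h]))
blue=(im[...,2]>im[...,0]*1.8)&(im[...,2]>60)&(V>215)&(V<262)&(U>300)&(U<385)
b=blue&(z>.05); pts=np.stack([P[0][b],P[1][b]],1).astype(np.float32)
print('rack',cv2.minAreaRect(pts*1000),b.sum(),np.median(z[b]), pts.min(0),pts.max(0))
E
```

```text
Traceback (most recent call last):
  File "h.py", line 9, in world
    return (T@np.stack([x,-y,-d,np.ones_like(d)]))[:3]
            ~^~~~~~~~~~~~~~~~~~~~~~~~~~~~~~~~~~~~
ValueError: matmul: Input operand 1 has a mismatch in its core dimension 0, with gufunc signature (n?,k),(k,m?)->(n?,m?) (size 480 is different from 4)
```

```bash
python3 - <<'E'
from h import *
c=manip.camera('wrist'); print(c['mount'],c['K'])
E
```

```text
[[ 9.99999723e-01  1.37357189e-04 -7.31068300e-04  2.79684444e-04]
 [-4.97915197e-05 -9.68239113e-01 -2.50026035e-01 -6.80195948e-02]
 [-7.42191795e-04  2.50026002e-01 -9.68238838e-01 -1.62109064e-01]
 [ 0.00000000e+00  0.00000000e+00  0.00000000e+00  1.00000000e+00]] [[371.08810674   0.         319.42593502]
 [  0.         371.08810674 243.42448627]
 [  0.           0.           1.        ]]
```

```bash
sed -i 's/return (T@.*/return np.tensordot(T,np.stack([x,-y,-d,np.ones_like(d)]),1)[:3]/' h.py
python3 - <<'E'
from h import *
c=dict(np.load('pics/top0.npz'))
V,U=np.mgrid[0:480,0:640]; P=world(c,U,V)
im=c['img'].astype(int)
cv2.imwrite('pics/crop.png',cv2.resize(c['img'][180:280,245:465,::-1],None,fx=3.6,fy=3.6,interpolation=cv2.INTER_CUBIC))
z=P[2]
print('bench z',np.median(z[(U>200)&(U<250)&(V>200)&(V<260)]))
for u in [275,300,385,420,435]:
    print(u,*[(v,round(float(P[0][v,u])*1e3),round(float(P[1][v,u])*1e3),round(float(z[v,u])*1e3)) for v in range(194,270,2)])
h=(z>0.17)&(z<.21)&(U>440)&(U<620)&(V>140)&(V<320)
pts=np.stack([P[0][h],P[1][h]],1).astype(np.float32)
print('housing rect',cv2.minAreaRect(pts*1000), np.median(z[h]))
blue=(im[...,2]>im[...,0]*1.8)&(im[...,2]>60)&(V>215)&(V<262)&(U>300)&(U<385)
b=blue&(z>.05); pts=np.stack([P[0][b],P[1][b]],1).astype(np.float32)
print('rack',cv2.minAreaRect(pts*1000),b.sum(),np.median(z[b]), pts.min(0),pts.max(0))
E
```

```text
bench z 0.0014682773383907222
275 (194, 644, 131, 5) (196, 642, 131, -2) (198, 625, 127, 60) (200, 621, 127, 59) (202, 619, 127, 53) (204, 615, 127, 55) (206, 612, 127, 54) (208, 609, 127, 50) (210, 605, 127, 48) (212, 608, 130, 16) (214, 604, 130, 14) (216, 601, 130, 15) (218, 593, 129, 33) (220, 590, 129, 33) (222, 589, 130, 15) (224, 586, 130, 12) (226, 578, 128, 37) (228, 577, 130, 20) (230, 575, 130, 14) (232, 570, 130, 17) (234, 567, 130, 15) (236, 563, 130, 14) (238, 560, 130, 15) (240, 556, 130, 11) (242, 553, 130, 10) (244, 548, 130, 15) (246, 545, 130, 16) (248, 541, 130, 14) (250, 538, 130, 13) (252, 534, 130, 13) (254, 530, 130, 14) (256, 526, 130, 15) (258, 520, 128, 36) (260, 519, 130, 17) (262, 516, 130, 10) (264, 512, 130, 14) (266, 509, 131, 2) (268, 395, 46, 1122)
300 (194, 645, 84, 1) (196, 641, 84, -1) (198, 625, 82, 57) (200, 621, 82, 56) (202, 618, 82, 57) (204, 614, 82, 54) (206, 611, 82, 52) (208, 608, 83, 48) (210, 605, 83, 47) (212, 607, 84, 18) (214, 603, 84, 17) (216, 601, 84, 12) (218, 593, 83, 34) (220, 589, 83, 34) (222, 589, 84, 13) (224, 585, 84, 14) 
[... 2371 characters left out ...]
, -164, 15) (234, 564, -164, 13) (236, 560, -164, 14) (238, 556, -163, 17) (240, 553, -164, 12) (242, 548, -163, 17) (244, 545, -163, 13) (246, 541, -163, 13) (248, 538, -164, 11) (250, 534, -163, 13) (252, 527, -158, 37) (254, 524, -159, 33) (256, 523, -162, 14) (258, 520, -163, 10) (260, 517, -164, 5) (262, 513, -164, 0) (264, 510, -164, 0) (266, 506, -164, 4) (268, 502, -164, 0)
housing rect ((547.635986328125, -288.05487060546875), (254.8092803955078, 220.55291748046875), 1.162676215171814) 0.19143496356819084
rack ((485.8103942871094, 5.725452423095703), (179.90480041503906, 109.53382873535156), 1.1979563236236572) 954 0.0652892781514699 [ 0.39500004 -0.04759156] [0.5763814  0.06154416]
```

View pics/crop.png

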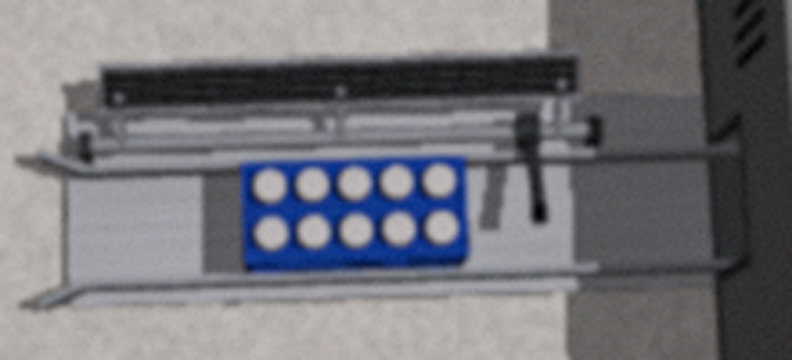

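```bash
cat >> h.py <<'E'
from scipy.spatial.transform import Rotation as R
O=np.array([552.9,-83.0]); th=np.radians(1.16)
EX=np.array([np.sin(th),-np.cos(th)]); EY=np.array([np.cos(th),np.sin(th)])
def st():
    s=manip.read_state(); M=R.from_quat(s['orientation']).as_matrix()
    p=s['position']*1e3; d=p[:2]-O
    yaw=np.degrees(np.arctan2(M[1,0],M[0,0]))
    print('t %.2f lane x %.1f y %.1f z %.1f yaw-err %.2f tilt %s F %s open %.3f'%(s['time_s'],d@EX,d@EY,p[2],yaw-1.16,np.round(M[:,2],3),np.round(s['wrist_force'],1),s['gripper_width']))
    return s,M
E
python3 -c "
from h import *
st()"
```

```text
t 0.15 lane x 516.8 y -421.7 z 221.6 yaw-err -78.05 tilt [-0.     0.002 -1.   ] F [0.5 0.7 0.4] open 1.000
```

Call:
apply_moves --steps '[0.75,0,0,-20,-9.8,0.75,0,0,-20,-9.8,0.75,0,0,-20,-9.8,0.75,0,0,-20,-9.8]'

```text
time_s: 0.65
position: [0.1415, -0.6062, 0.299]
orientation: [0.95, -0.313, -0.002, -0.005]
wrist_force: [-0.4, 1.2, 0.3]
gripper_width: 0.759
```

```bash
python3 -c "
from h import *
st()"
```

```text
t 0.65 lane x 514.7 y -421.9 z 299.0 yaw-err -37.65 tilt [-0.001  0.01  -1.   ] F [-0.4  1.2  0.3] open 0.759
```

Turn direction is right. I'll finish the turn, then translate at height.

Call:
apply_moves --steps '[0.75,0,0,0,-9.6,0.75,0,0,0,-9.6,0.75,0,0,0,-9.6,0.75,0,0,0,-8.5,0.75,35,-50,0,0,0.75,35,-50,0,0,0.75,35,-50,0,0,0.75,35,-50,0,0]'

```text
time_s: 1.65
position: [0.2745, -0.3983, 0.2985]
orientation: [1.0, 0.016, -0.001, -0.007]
wrist_force: [-0.3, 0.7, -0.4]
gripper_width: 0.751
```

```bash
python3 -c "
from h import *
st()"
```

```text
t 1.65 lane x 309.6 y -284.8 z 298.5 yaw-err 0.66 tilt [-0.002  0.014 -1.   ] F [-0.3  0.7 -0.4] open 0.751
```

Call:
apply_moves --steps '[0.75,36,-52,0,0,0.75,36,-52,0,0,0.75,36,-52,0,0,0.75,36,-52,0,0,0.75,36,-52,0,0,0.75,36,-52,0,0,0.75,36,-52,0,0,0.75,36,-52,0,0,0.75,20,-30,0,0,0.75,0,0,0,0.7]'

```text
time_s: 2.9
position: [0.5636, 0.059, 0.3024]
orientation: [1.0, 0.012, -0.0, -0.006]
wrist_force: [-0.8, 0.0, 0.4]
gripper_width: 0.746
```

```bash
python3 -c "
from h import *
st()
save('wrist','w1.png')"
```

```text
t 2.90 lane x -141.8 y 13.6 z 302.4 yaw-err 0.18 tilt [-0.001  0.013 -1.   ] F [-0.8  0.   0.4] open 0.746
```

View pics/w1.png

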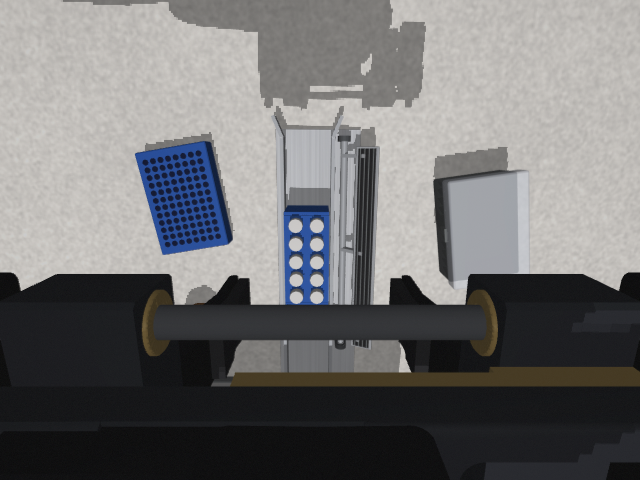

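The wrist view shows the lane (columns 280–335), bar (355–378) and rack (285–330, rear at row 208). I'll use it to cross-check the lane position.

```bash
python3 - <<'E'
from h import *
c=dict(np.load('pics/w1.npz')); s,M=st()
T=np.eye(4);T[:3,:3]=M;T[:3,3]=s['position'];T=T@c['mount']
V,U=np.mgrid[0:480,0:640];P=world(c,U,V,T)*1e3
dx=(P[0]-O[0]);dy=P[1]-O[1]
LX=dx*EX[0]+dy*EX[1];LY=dx*EY[0]+dy*EY[1]
for v in [140,160,180,200,225,245,265]:
    print(v,*[(u,round(float(LX[v,u])),round(float(LY[v,u]),1),round(float(P[2][v,u]))) for u in range(276,384,3)])
print('rack rear col')
for v in range(196,218): print(v,[(round(float(LX[v,u]),1),round(float(P[2][v,u]))) for u in (295,307,320)])
E
```

```text
t 2.95 lane x -140.7 y 13.0 z 302.4 yaw-err 0.08 tilt [-0.001  0.012 -1.   ] F [-1.3 -0.3 -0.6] open 0.750
140 (276, -220, -38.4, 12) (279, -220, -34.7, 13) (282, -220, -29.0, 35) (285, -220, -27.8, 12) (288, -220, -24.2, 12) (291, -220, -20.7, 12) (294, -220, -17.1, 12) (297, -220, -13.6, 12) (300, -220, -10.1, 12) (303, -220, -6.6, 11) (306, -220, -3.0, 12) (309, -220, 0.5, 12) (312, -220, 4.0, 12) (315, -220, 7.6, 12) (318, -220, 11.1, 11) (321, -220, 14.6, 13) (324, -220, 18.2, 12) (327, -220, 21.7, 12) (330, -220, 25.2, 13) (333, -220, 28.0, 34) (336, -220, 32.3, 12) (339, -220, 34.9, 31) (342, -220, 38.1, 34) (345, -220, 41.4, 34) (348, -220, 44.8, 34) (351, -220, 49.9, 13) (354, -220, 53.5, 12) (357, -220, 56.9, 13) (360, -220, 60.6, 12) (363, -221, 65.5, 0) (366, -221, 69.0, 0) (369, -221, 73.0, -2) (372, -221, 76.2, 0) (375, -221, 80.0, 0) (378, -221, 83.5, 0) (381, -221, 87.2, 0)
160 (276, -197, -39.1, 11) (279, -197, -35.2, 13) (282, -198, -29.7, 34) (285, -197, -28.1, 14) (288, -197, -24.6, 12) (291, -197, -21.1, 12) (294, -197, -17.5, 12) (297, -197, -13.9, 12) (300, -19
[... 4901 characters left out ...]
[(-146.0, 13), (-146.3, 15), (-145.6, 10)]
204 [(-144.9, 14), (-144.7, 12), (-144.8, 13)]
205 [(-143.8, 15), (-143.7, 14), (-143.5, 13)]
206 [(-143.6, 22), (-143.8, 23), (-143.5, 21)]
207 [(-143.6, 31), (-143.5, 30), (-143.7, 31)]
208 [(-143.7, 39), (-143.8, 40), (-143.6, 38)]
209 [(-143.7, 47), (-143.8, 47), (-143.7, 47)]
210 [(-143.9, 56), (-143.8, 55), (-143.7, 54)]
211 [(-143.6, 61), (-143.7, 62), (-143.6, 60)]
212 [(-142.8, 63), (-142.9, 64), (-143.0, 64)]
213 [(-141.6, 63), (-141.9, 64), (-142.1, 65)]
214 [(-140.9, 65), (-140.7, 64), (-140.8, 64)]
215 [(-139.8, 65), (-139.8, 65), (-139.7, 64)]
216 [(-138.7, 65), (-138.5, 64), (-138.6, 64)]
217 [(-137.4, 64), (-137.4, 64), (-137.6, 65)]
```

Call:
apply_moves --steps '[0.75,24,-25,0,0,0.75,0,0,50,0,0.75,0,0,50,0,0.75,0,0,50,0,0.75,0,0,45,0,0.75,0,0,10,0]'

```text
time_s: 3.7
position: [0.5862, 0.0771, 0.0953]
orientation: [1.0, 0.006, 0.002, -0.004]
wrist_force: [0.6, 0.3, 0.5]
gripper_width: 0.75
```

```bash
python3 -c "
from h import *
st()
save('wrist','w2.png');save('scene','s2.png')"
```

```text
t 3.70 lane x -159.4 y 36.6 z 95.3 yaw-err -0.43 tilt [ 0.003  0.009 -1.   ] F [0.6 0.3 0.5] open 0.750
```

View pics/w2.png

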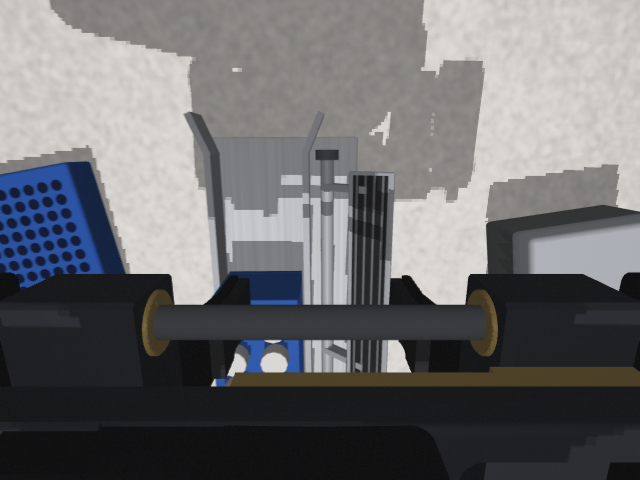

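View pics/s2.png

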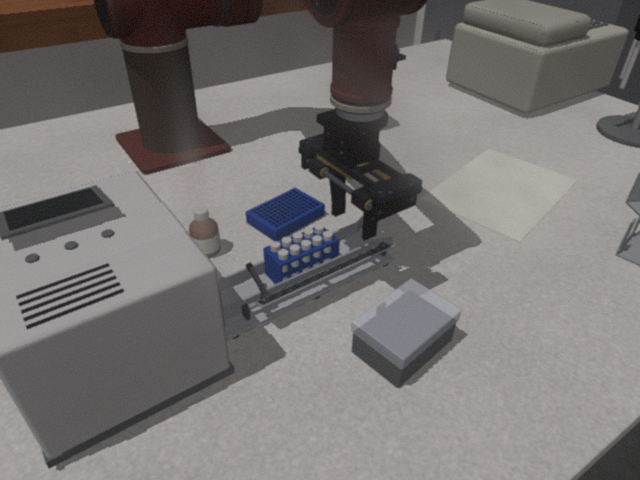

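Call:
apply_moves --steps '[0.75,1,-8,10,-0.4,0.75,0,0,20,0,0.75,0,0,5,0]'

```text
time_s: 4.18
position: [0.594, 0.0859, 0.0671]
orientation: [1.0, 0.01, 0.009, -0.004]
wrist_force: [-0.8, -0.0, 0.4]
gripper_width: 0.751
```

```bash
python3 -c "
from h import *
st()"
```

```text
t 4.17 lane x -168.1 y 44.6 z 67.1 yaw-err -0.01 tilt [ 0.018  0.009 -1.   ] F [-0.8 -0.   0.4] open 0.751
```

Call:
apply_moves --steps '[0.75,0,0,0,0]'

```text
time_s: 4.3
position: [0.594, 0.0861, 0.0669]
orientation: [1.0, 0.01, 0.009, -0.004]
wrist_force: [-0.1, 0.7, 0.6]
gripper_width: 0.751
```

```bash
python3 -c "
from h import *
s,M=st();print(s['q'],s['dq'])"
```

```text
t 4.30 lane x -168.2 y 44.5 z 66.9 yaw-err 0.01 tilt [ 0.017  0.009 -1.   ] F [-0.1  0.7  0.6] open 0.751
[ 0.00756233  0.30546235  1.73409508  0.00981807  1.08481615 -0.01735968] [ 0.00289921  0.00330683  0.00164632 -0.00185251  0.00086913 -0.00137201]
```

Call:
apply_moves --steps '[0.75,-7,2,0,0,0.75,0,0,3,0]'

```text
time_s: 4.55
position: [0.5872, 0.0839, 0.0644]
orientation: [1.0, 0.01, 0.009, -0.004]
wrist_force: [0.6, -0.3, -0.7]
gripper_width: 0.748
```

```bash
python3 -c "
from h import *
s,M=st()"
```

```text
t 4.55 lane x -166.2 y 37.6 z 64.4 yaw-err 0.02 tilt [ 0.018  0.009 -1.   ] F [ 0.6 -0.3 -0.7] open 0.748
```

Now the press, in small rows.

Call:
apply_moves --steps '[0.75,0,0,4,0,0.75,0,0,4,0,0.75,0,0,4,0]'

```text
time_s: 4.92
position: [0.5894, 0.0839, 0.0533]
orientation: [1.0, 0.01, 0.012, -0.004]
wrist_force: [3.1, 0.4, 5.1]
gripper_width: 0.747
```

Call:
apply_moves --steps '[0.75,0,0,4,0,0.75,0,0,4,0,0.75,0,0,4,0]'

```text
time_s: 5.3
position: [0.594, 0.084, 0.0434]
orientation: [1.0, 0.01, 0.016, -0.004]
wrist_force: [4.4, 0.8, 3.7]
gripper_width: 0.756
```

```bash
python3 -c "
from h import *
s,M=st();save('scene','s3.png')"
```

```text
t 5.30 lane x -166.1 y 44.4 z 43.4 yaw-err -0.00 tilt [ 0.032  0.009 -0.999] F [4.4 0.8 3.7] open 0.756
```

View pics/s3.png

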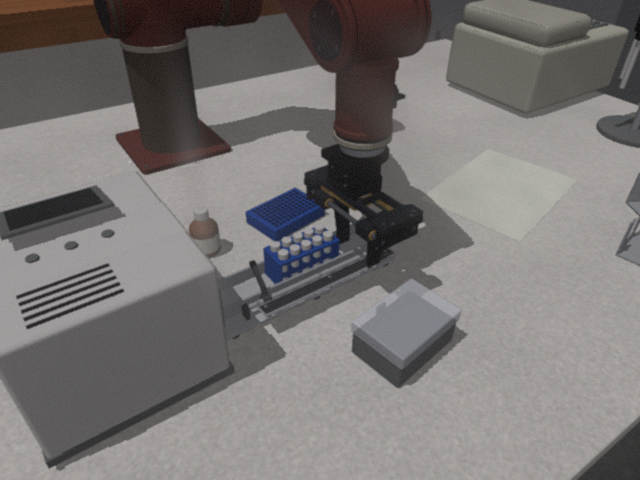

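Call:
apply_moves --steps '[0.75,-7,0,1,0]'

```text
time_s: 5.48
position: [0.5855, 0.0838, 0.0408]
orientation: [1.0, 0.01, 0.014, -0.004]
wrist_force: [2.3, 0.2, 3.1]
gripper_width: 0.752
```

Call:
apply_moves --steps '[0.75,-2,0,7,0]'

```text
time_s: 5.6
position: [0.5848, 0.0838, 0.0346]
orientation: [1.0, 0.01, 0.016, -0.004]
wrist_force: [6.9, 0.2, 6.0]
gripper_width: 0.752
```

```bash
python3 -c "
from h import *
s,M=st()"
```

```text
t 5.60 lane x -166.1 y 35.2 z 34.6 yaw-err -0.00 tilt [ 0.032  0.009 -0.999] F [6.9 0.2 6. ] open 0.752
```

Call:
apply_moves --steps '[0.75,0,0,6,0]'

```text
time_s: 5.72
position: [0.5857, 0.0838, 0.0292]
orientation: [1.0, 0.01, 0.017, -0.004]
wrist_force: [2.4, 0.6, 3.9]
gripper_width: 0.751
```

Call:
apply_moves --steps '[0.75,0,0,4,0]'

```text
time_s: 5.85
position: [0.5859, 0.0838, 0.0252]
orientation: [1.0, 0.01, 0.018, -0.004]
wrist_force: [1.4, -0.9, 4.2]
gripper_width: 0.747
```

```bash
python3 -c "
from h import *
s,M=st()
save('scene','s4.png');save('top','t4.png')
c=cv2.imread('pics/s4.png')[190:330,210:430]; cv2.imwrite('pics/s4c.png',cv2.resize(c,None,fx=3.6,fy=3.6,interpolation=2))"
```

```text
t 5.85 lane x -166.1 y 36.3 z 25.2 yaw-err -0.01 tilt [ 0.035  0.009 -0.999] F [ 1.4 -0.9  4.2] open 0.747
```

View pics/s4c.png

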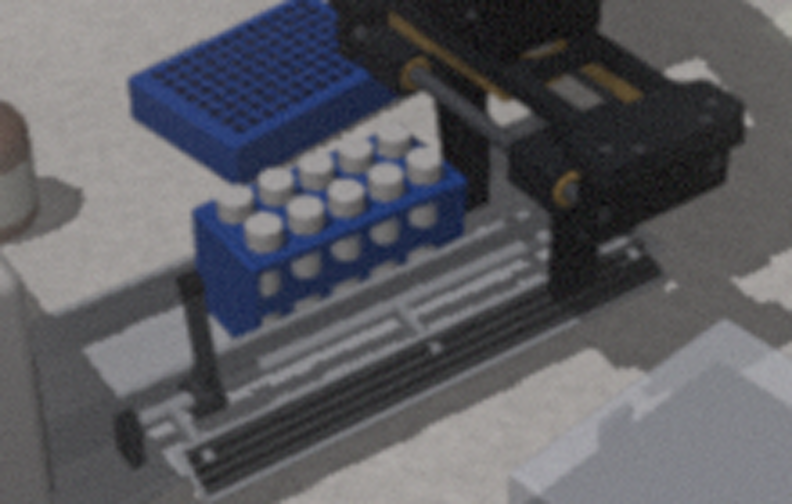

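```bash
cat >> h.py <<'E'
def gate(fn,src='scene'):
    c=dict(np.load('pics/'+fn)); V,U=np.mgrid[0:480,0:640];P=world(c,U,V)*1e3
    dx=P[0]-O[0];dy=P[1]-O[1];LX=dx*EX[0]+dy*EX[1];LY=dx*EY[0]+dy*EY[1]
    m=(abs(LX)<9)&(LY>-15)&(LY<62)&(P[2]>42)&(P[2]<100)&(c['depth']>0)
    q=np.stack([LX[m],LY[m],P[2][m]],1); q=q[np.argsort(q[:,2])]
    print('gate pts',len(q)); print(np.round(q[::max(1,len(q)//14)],0).tolist())
    # bar surface
    for a,b in((-60,-40),(-10,15)):
        m=(LX>a)&(LX<b)&(LY>55)&(LY<92)&(P[2]>8)&(P[2]<70)
        if m.sum()>8:
            p=np.polyfit(LY[m],P[2][m],1); print('bar slope deg',np.degrees(np.arctan(p[0])),'z at y70',np.polyval(p,70),m.sum())
E
python3 -c "
from h import *
gate('scene0.npz');gate('s4.npz');gate('t4.npz')"
```

```text
gate pts 196
[[3.0, 34.0, 42.0], [1.0, 34.0, 45.0], [2.0, 55.0, 46.0], [1.0, 32.0, 47.0], [-1.0, 27.0, 48.0], [3.0, 30.0, 49.0], [2.0, 22.0, 50.0], [2.0, 22.0, 52.0], [2.0, 13.0, 53.0], [-1.0, 11.0, 54.0], [-1.0, 11.0, 56.0], [4.0, -4.0, 58.0], [3.0, -8.0, 59.0], [4.0, 4.0, 61.0]]
bar slope deg 62.46256901456439 z at y70 46.4131565753339 162
bar slope deg 62.6909675085216 z at y70 46.328862017837366 224
gate pts 195
[[3.0, 49.0, 42.0], [-3.0, 51.0, 46.0], [3.0, 50.0, 50.0], [3.0, 46.0, 53.0], [-2.0, 48.0, 56.0], [2.0, 48.0, 60.0], [0.0, 46.0, 64.0], [-0.0, 48.0, 66.0], [3.0, 45.0, 69.0], [1.0, 45.0, 73.0], [-3.0, 42.0, 76.0], [4.0, 42.0, 79.0], [4.0, 38.0, 82.0], [4.0, 43.0, 85.0], [4.0, 37.0, 87.0]]
bar slope deg -26.596927856090176 z at y70 25.640408251032262 219
bar slope deg -26.828047019959705 z at y70 25.672517977352214 307
gate pts 46
[[-3.0, 49.0, 42.0], [0.0, 43.0, 46.0], [-2.0, 44.0, 53.0], [-3.0, 45.0, 56.0], [-2.0, 41.0, 68.0], [-3.0, 45.0, 73.0], [2.0, 36.0, 85.0], [-3.0, 36.0, 86.0], [2.0, 37.0, 86.0], [2.0, 39.0, 87.0], [0.0, 37.0, 88.0], [-3.0, 39.0, 88.0], [-3.0, 37.0, 89.0], [-3.0, 44.0, 90.0], [0.0, 43.0, 91.0], [-2.0, 41.0, 93.0]]
bar slope deg 12.770460869757759 z at y70 21.665849258729544 163
bar slope deg 1.2680398535225101 z at y70 22.9315867752046 192
```

Call:
apply_moves --steps '[0.75,0,0,2,0]'

```text
time_s: 6.08
position: [0.5858, 0.0838, 0.0231]
orientation: [1.0, 0.01, 0.017, -0.004]
wrist_force: [0.2, -1.1, 14.3]
gripper_width: 0.748
```

```bash
python3 -c "
from h import *
s,M=st()"
```

```text
t 6.08 lane x -166.1 y 36.3 z 23.1 yaw-err -0.01 tilt [ 0.035  0.009 -0.999] F [ 0.2 -1.1 14.3] open 0.748
```

At the stop (14 N). Approach the rack slowly, watching z.

Call:
apply_moves --steps '[0.75,0,6,0,0,0.75,0,4,0,0]'

```text
time_s: 6.32
position: [0.586, 0.076, 0.0236]
orientation: [1.0, 0.01, 0.018, -0.006]
wrist_force: [2.5, 4.2, 4.7]
gripper_width: 0.749
```

```bash
python3 -c "
from h import *
s,M=st()"
```

```text
t 6.33 lane x -158.3 y 36.3 z 23.6 yaw-err 0.03 tilt [ 0.035  0.012 -0.999] F [2.5 4.2 4.7] open 0.749
```

Call:
apply_moves --steps '[0.75,0,5,0.6,0,0.75,0,5,0.4,0,0.75,0,5,0.4,0,0.75,0,5,0.4,0]'

```text
time_s: 6.82
position: [0.5864, 0.0634, 0.0234]
orientation: [1.0, 0.01, 0.018, -0.012]
wrist_force: [2.1, 7.3, 6.6]
gripper_width: 0.75
```

```bash
python3 -c "
from h import *
s,M=st()
save('scene','s5.png');gate('s5.npz')
c=cv2.imread('pics/s5.png')[190:330,210:430]; cv2.imwrite('pics/s5c.png',cv2.resize(c,None,fx=3.6,fy=3.6,interpolation=2))"
```

```text
t 6.83 lane x -145.7 y 36.5 z 23.4 yaw-err 0.01 tilt [ 0.036  0.024 -0.999] F [2.1 7.3 6.6] open 0.750
gate pts 192
[[1.0, 51.0, 42.0], [-1.0, 51.0, 46.0], [3.0, 49.0, 50.0], [-1.0, 51.0, 53.0], [3.0, 48.0, 57.0], [-1.0, 50.0, 60.0], [3.0, 39.0, 63.0], [3.0, 48.0, 67.0], [3.0, 48.0, 70.0], [2.0, 48.0, 73.0], [3.0, 44.0, 77.0], [4.0, 40.0, 79.0], [3.0, 37.0, 83.0], [-1.0, 46.0, 85.0], [1.0, 45.0, 87.0]]
bar slope deg -29.59745320719998 z at y70 24.041683457323842 220
bar slope deg -29.467348232065007 z at y70 24.106126391581107 307
```

View pics/s5c.png

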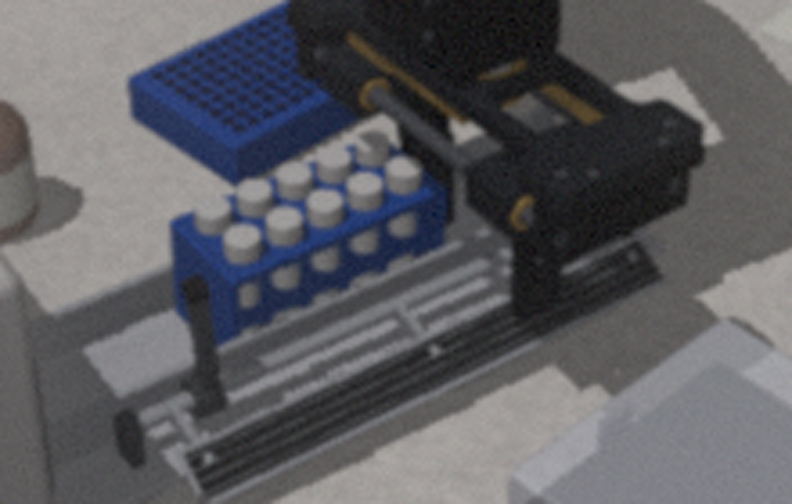

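Gate fully open (slope −29.5°), and the rack is moving. I'll use longer rows so that load-induced tilt accumulates less.

Call:
apply_moves --steps '[0.75,0,12,0.4,0,0.75,0,14,0.4,0,0.75,0,14,0.4,0]'

```text
time_s: 7.25
position: [0.5877, 0.0294, 0.023]
orientation: [1.0, 0.011, 0.018, -0.016]
wrist_force: [1.7, 8.2, 8.3]
gripper_width: 0.752
```

```bash
python3 -c "
from h import *
s,M=st()
save('scene','s6.png');gate('s6.npz')"
```

```text
t 7.25 lane x -111.7 y 37.0 z 23.0 yaw-err 0.08 tilt [ 0.037  0.033 -0.999] F [1.7 8.2 8.3] open 0.752
gate pts 537
[[-7.0, 17.0, 42.0], [1.0, 16.0, 47.0], [4.0, 51.0, 53.0], [-2.0, 49.0, 61.0], [7.0, -7.0, 62.0], [6.0, 8.0, 63.0], [6.0, -2.0, 64.0], [-7.0, -4.0, 66.0], [0.0, -2.0, 69.0], [-2.0, 14.0, 71.0], [3.0, -12.0, 72.0], [3.0, 16.0, 73.0], [0.0, 47.0, 74.0], [4.0, 40.0, 81.0], [-0.0, 42.0, 88.0]]
bar slope deg -31.215328191564844 z at y70 24.05255440751816 224
bar slope deg -29.759277366220417 z at y70 23.932774547464525 311
```

Call:
apply_moves --steps '[0.75,-0.5,14,0.3,0,0.75,0,14,0.3,0,0.75,0,14,0.3,0,0.75,0,14,0.3,0]'

```text
time_s: 7.8
position: [0.5894, -0.0194, 0.0225]
orientation: [0.999, 0.012, 0.019, -0.023]
wrist_force: [2.4, 9.4, 9.0]
gripper_width: 0.752
```

```bash
python3 -c "
from h import *
s,M=st()
save('scene','s7.png');gate('s7.npz')
c=cv2.imread('pics/s7.png')[190:330,210:430]; cv2.imwrite('pics/s7c.png',cv2.resize(c,None,fx=3.6,fy=3.6,interpolation=2))"
```

```text
t 7.80 lane x -62.9 y 37.8 z 22.5 yaw-err 0.13 tilt [ 0.038  0.047 -0.998] F [2.4 9.4 9. ] open 0.752
gate pts 469
[[3.0, 47.0, 42.0], [3.0, 44.0, 48.0], [-0.0, 50.0, 55.0], [2.0, 26.0, 61.0], [-4.0, 16.0, 62.0], [-4.0, 15.0, 63.0], [-2.0, -7.0, 64.0], [2.0, -3.0, 67.0], [-7.0, -9.0, 70.0], [-2.0, 48.0, 72.0], [-1.0, -12.0, 72.0], [3.0, -6.0, 73.0], [2.0, 16.0, 74.0], [2.0, 47.0, 82.0], [3.0, 42.0, 87.0]]
bar slope deg -21.24214990223933 z at y70 27.7896078952235 270
bar slope deg -29.222500079114944 z at y70 23.912779239260104 311
```

View pics/s7c.png

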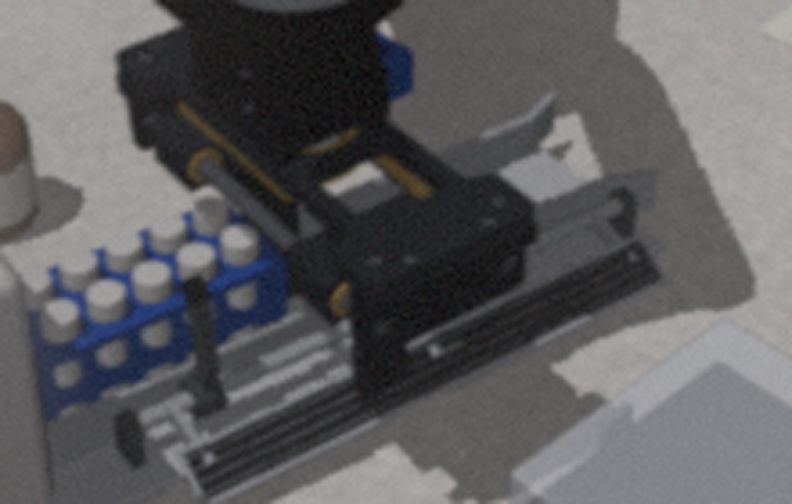

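Call:
apply_moves --steps '[0.75,-0.8,14,0,0,0.75,0,14,0.1,0,0.75,0,12,0.1,0]'

```text
time_s: 8.22
position: [0.5906, -0.0542, 0.0222]
orientation: [0.999, 0.012, 0.02, -0.028]
wrist_force: [3.5, 8.0, 9.6]
gripper_width: 0.751
```

```bash
python3 -c "
from h import *
s,M=st()
save('scene','s8.png');gate('s8.npz')
c=cv2.imread('pics/s8.png')[190:330,180:400]; cv2.imwrite('pics/s8c.png',cv2.resize(c,None,fx=3.6,fy=3.6,interpolation=2))"
```

```text
t 8.22 lane x -28.0 y 38.3 z 22.2 yaw-err 0.14 tilt [ 0.04   0.057 -0.998] F [3.5 8.  9.6] open 0.751
gate pts 497
[[2.0, 50.0, 42.0], [1.0, 51.0, 47.0], [2.0, 46.0, 53.0], [3.0, 45.0, 60.0], [2.0, 20.0, 62.0], [5.0, 22.0, 63.0], [7.0, 12.0, 65.0], [-4.0, -4.0, 67.0], [6.0, 17.0, 69.0], [6.0, 20.0, 71.0], [3.0, 18.0, 72.0], [-3.0, 20.0, 73.0], [7.0, -4.0, 74.0], [5.0, 44.0, 83.0], [-8.0, -1.0, 97.0]]
bar slope deg -30.883130543235715 z at y70 24.32317675349742 188
bar slope deg -29.621797321310538 z at y70 24.119551689740533 307
```

View pics/s8c.png

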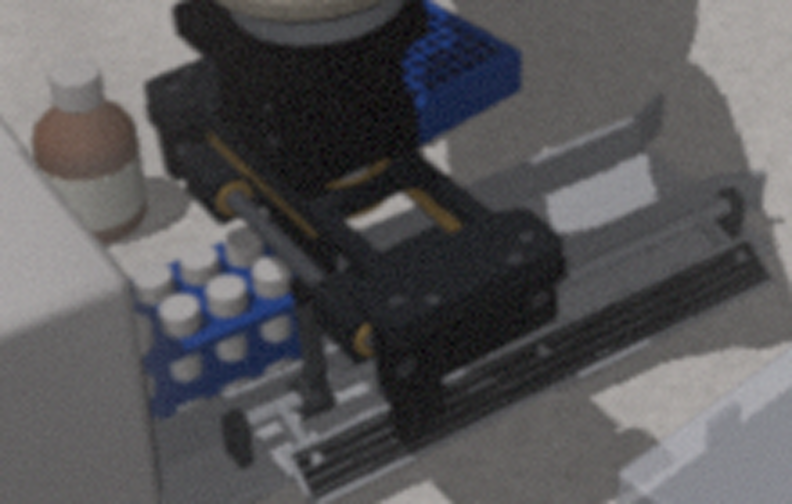

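Call:
apply_moves --steps '[0.75,-0.8,12,-0.7,0,0.75,0,10,-0.3,0]'

```text
time_s: 8.52
position: [0.5905, -0.0732, 0.0224]
orientation: [0.999, 0.012, 0.02, -0.031]
wrist_force: [2.8, 9.2, 8.4]
gripper_width: 0.75
```

```bash
python3 -c "
from h import *
s,M=st()"
```

```text
t 8.53 lane x -9.0 y 37.8 z 22.4 yaw-err 0.16 tilt [ 0.04   0.063 -0.997] F [2.8 9.2 8.4] open 0.750
```

Call:
apply_moves --steps '[0.75,-0.4,7,-0.4,0,0.75,0,6,-0.1,0]'

```text
time_s: 8.78
position: [0.5905, -0.082, 0.0225]
orientation: [0.999, 0.012, 0.02, -0.035]
wrist_force: [3.4, 10.2, 7.8]
gripper_width: 0.747
```

```bash
python3 -c "
from h import *
s,M=st()
save('top','t9.png')
save('scene','s9.png');gate('s9.npz')
c=cv2.imread('pics/s9.png')[190:330,180:400]; cv2.imwrite('pics/s9c.png',cv2.resize(c,None,fx=3.6,fy=3.6,interpolation=2))"
```

```text
t 8.78 lane x -0.2 y 37.6 z 22.5 yaw-err 0.15 tilt [ 0.04   0.07  -0.997] F [ 3.4 10.2  7.8] open 0.747
gate pts 67
[[-2.0, 3.0, 48.0], [-3.0, 4.0, 50.0], [0.0, 4.0, 51.0], [-0.0, 3.0, 53.0], [1.0, 3.0, 54.0], [3.0, 5.0, 55.0], [-2.0, 4.0, 56.0], [4.0, 6.0, 59.0], [0.0, 5.0, 60.0], [9.0, 3.0, 61.0], [8.0, 5.0, 62.0], [2.0, 3.0, 63.0], [6.0, 5.0, 65.0], [7.0, 3.0, 68.0], [7.0, -1.0, 69.0], [5.0, 4.0, 70.0], [-1.0, 41.0, 87.0]]
bar slope deg -30.03263613258821 z at y70 23.835104651872037 220
bar slope deg -18.060228176481115 z at y70 28.88376013705829 337
```

View pics/s9c.png

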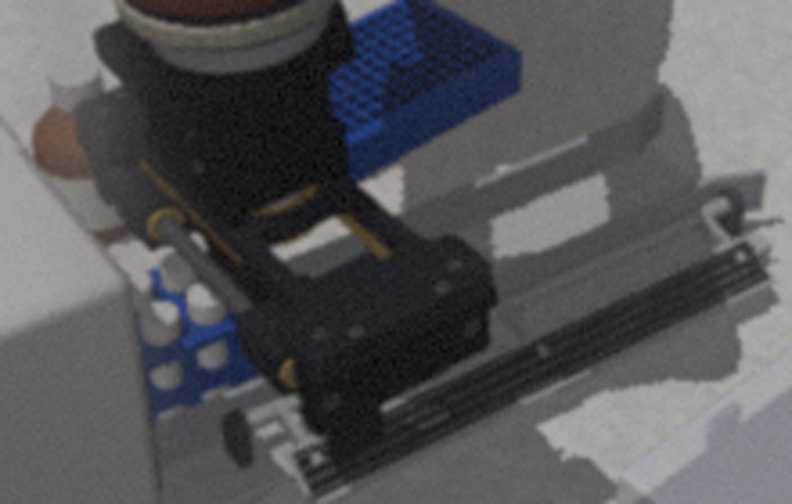

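Call:
apply_moves --steps '[0.75,0,5,-0.4,0,0.75,0,5,-0.2,0]'

```text
time_s: 9.12
position: [0.5905, -0.0819, 0.0227]
orientation: [0.999, 0.01, 0.02, -0.043]
wrist_force: [4.7, 19.1, 9.2]
gripper_width: 0.752
```

```bash
python3 -c "
from h import *
s,M=st()"
```

```text
t 9.12 lane x -0.4 y 37.6 z 22.7 yaw-err -0.09 tilt [ 0.038  0.087 -0.995] F [ 4.7 19.1  9.2] open 0.752
```

Call:
apply_moves --steps '[0.75,0,-12,1.2,0,0.75,0,-12,1.2,0]'

```text
time_s: 9.38
position: [0.5903, -0.0576, 0.0226]
orientation: [0.999, 0.01, 0.02, -0.043]
wrist_force: [3.0, -3.5, 4.1]
gripper_width: 0.751
```

```bash
python3 -c "
from h import *
s,M=st()"
```

```text
t 9.38 lane x -24.6 y 37.9 z 22.6 yaw-err -0.13 tilt [ 0.039  0.086 -0.996] F [ 3.  -3.5  4.1] open 0.751
```

Call:
apply_moves --steps '[0.75,-0.4,-14,1.5,0,0.75,0,-14,1.4,0,0.75,0,-14,1.4,0,0.75,0,-14,1.4,0]'

```text
time_s: 9.88
position: [0.5896, -0.0011, 0.0222]
orientation: [0.999, 0.009, 0.021, -0.041]
wrist_force: [3.8, -4.5, 5.6]
gripper_width: 0.749
```

```bash
python3 -c "
from h import *
s,M=st()
c=save('top','t10.png');save('scene','s10.png');gate('s10.npz')
V,U=np.mgrid[0:480,0:640]
for f in ('t10','s10'):
    c=dict(np.load('pics/'+f+'.npz'));P=world(c,U,V)*1e3
    dx=P[0]-O[0];dy=P[1]-O[1];LX=dx*EX[0]+dy*EX[1];LY=dx*EY[0]+dy*EY[1]
    m=(LX>-20)&(LX<95)&(abs(LY)<24)&(P[2]>57)&(P[2]<69)
    q=LX[m];print(f,len(q),np.percentile(q,[0,1,3,10,50]) if len(q) else '')
for n,s in(('t10',np.s_[180:280,345:475]),('s10',np.s_[190:330,180:400])):
    c=cv2.imread('pics/'+n+'.png')[s]; cv2.imwrite('pics/'+n+'c.png',cv2.resize(c,None,fx=3.6,fy=3.6,interpolation=2))"
```

```text
t 9.88 lane x -81.2 y 38.4 z 22.2 yaw-err -0.18 tilt [ 0.041  0.082 -0.996] F [ 3.8 -4.5  5.6] open 0.749
gate pts 193
[[3.0, 49.0, 42.0], [-2.0, 52.0, 45.0], [3.0, 54.0, 50.0], [0.0, 50.0, 53.0], [1.0, 49.0, 57.0], [2.0, 48.0, 60.0], [2.0, 49.0, 63.0], [-3.0, 47.0, 66.0], [2.0, 48.0, 69.0], [3.0, 41.0, 73.0], [2.0, 45.0, 76.0], [4.0, 45.0, 80.0], [3.0, 36.0, 82.0], [4.0, 43.0, 85.0], [-0.0, 45.0, 86.0]]
bar slope deg -30.39098411799417 z at y70 24.02407652767812 219
bar slope deg -29.468714548098752 z at y70 24.056416233887077 313
t10 214 [66.39675102 67.93615262 68.73741449 71.84663497 80.78381244]
s10 333 [13.36798637 14.28207404 14.87795251 16.91795827 35.19674358]
```

View pics/t10c.png

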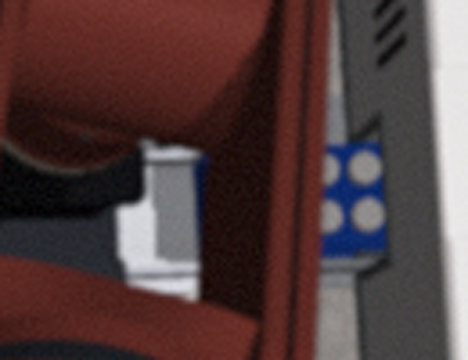

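View pics/s10c.png

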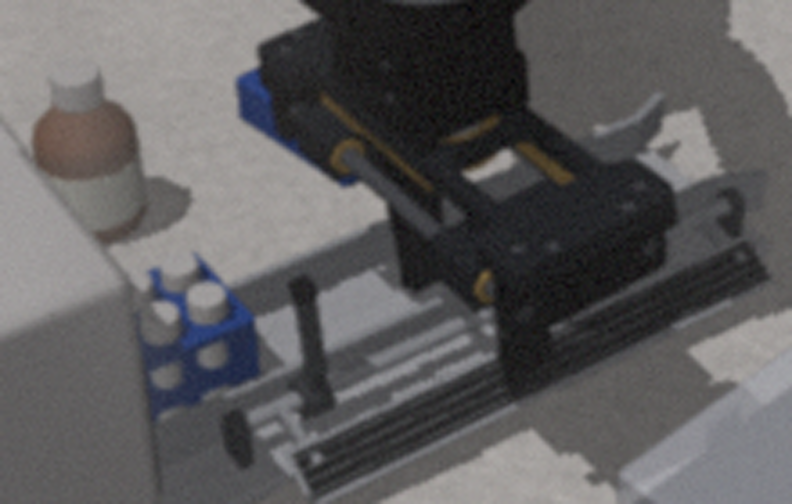

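```bash
python3 -c "
from h import *
V,U=np.mgrid[0:480,0:640]
for f,a,b in(('scene0',-170,-60),('top0',-170,-60),('s10',-20,95),('scene0',85,110),('s10',85,110)):
    c=dict(np.load('pics/'+f+'.npz'));P=world(c,U,V)*1e3
    dx=P[0]-O[0];dy=P[1]-O[1];LX=dx*EX[0]+dy*EX[1];LY=dx*EY[0]+dy*EY[1]
    if a<85:
        m=(LX>a)&(LX<b)&(abs(LY)<24)&(P[2]>60)&(P[2]<68); im=c['img'].astype(int); m&=im[...,2]>im[...,0]*1.5
    else: m=(LX>a)&(LX<b)&(LY>50)&(LY<100)&(P[2]>100)&(P[2]<170)
    q=LX[m];print(f,len(q),np.percentile(q,[0,1,2,5,50]) if len(q) else '')
"
```

```text
scene0 299 [-145.24268333 -144.27402055 -143.66246588 -140.76323204  -99.54951714]
top0 675 [-144.86602537 -144.45985213 -144.08424973 -142.7149953  -103.03273577]
s10 144 [13.9566644  14.28999635 14.39966784 15.1636022  33.56827624]
scene0 0 
s10 0
```

Rear face at about lane x = +14 (home), with force building and no advance at the end. Now I'll release the bar gently, clear of the gate.

Call:
apply_moves --steps '[0.75,0,0,-4,0,0.75,0,0,-4,0,0.75,0,0,-4,0,0.75,0,0,-4,0,0.75,0,0,-4,0,0.75,0,0,-5,0,0.75,0,0,-5,0,0.75,0,0,-6,0,0.75,0,0,-6,0,0.75,0,-2,-8,0]'

```text
time_s: 11.22
position: [0.5807, -0.0013, 0.0705]
orientation: [0.999, 0.01, 0.013, -0.043]
wrist_force: [-0.3, -1.0, 0.2]
gripper_width: 0.754
```

```bash
python3 -c "
from h import *
s,M=st()
save('scene','s11.png')"
```

```text
t 11.22 lane x -81.2 y 29.5 z 70.5 yaw-err -0.10 tilt [ 0.026  0.087 -0.996] F [-0.3 -1.   0.2] open 0.754
```

View pics/s11.png

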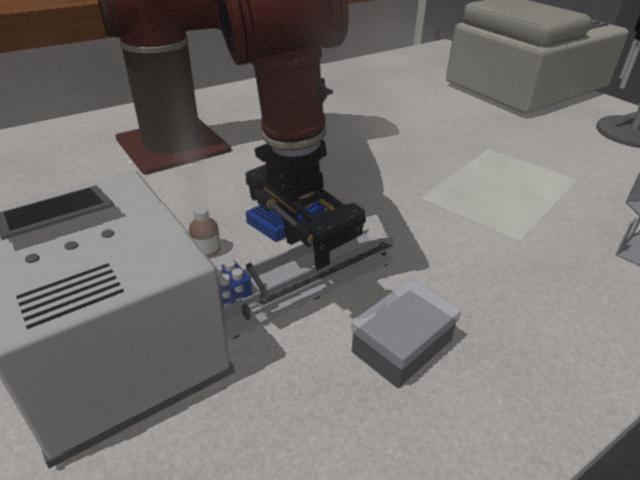

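The gate has closed behind the rack. I'll back off upward and upstream so the top camera can see clearly.

Call:
apply_moves --steps '[0.75,2,-2,-20,0,0.75,2,-10,-40,0,0.75,2,-30,-40,0,0.75,0,-40,-40,0,0.75,0,-40,-30,0,0.75,0,-50,0,0,0.75,0,-50,0,0,0.75,0,-20,0,0,0.75,0,0,0,0]'

```text
time_s: 12.4
position: [0.5787, 0.2316, 0.2724]
orientation: [0.999, 0.009, 0.017, -0.044]
wrist_force: [0.1, -0.0, 0.0]
gripper_width: 0.753
```

```bash
python3 -c "
from h import *
s,M=st()
save('top','t12.png');save('scene','s12.png');gate('s12.npz')
V,U=np.mgrid[0:480,0:640]
for f in ('t12','s12'):
    c=dict(np.load('pics/'+f+'.npz'));P=world(c,U,V)*1e3
    dx=P[0]-O[0];dy=P[1]-O[1];LX=dx*EX[0]+dy*EX[1];LY=dx*EY[0]+dy*EY[1]
    im=c['img'].astype(int)
    m=(LX>5)&(LX<95)&(abs(LY)<24)&(P[2]>60)&(P[2]<68)&(im[...,2]>im[...,0]*1.5)
    q=LX[m];print(f,len(q),np.percentile(q,[0,1,2,5,50]))
"
```

```text
t 12.40 lane x -314.0 y 32.1 z 272.4 yaw-err -0.22 tilt [ 0.033  0.088 -0.996] F [ 0.1 -0.   0. ] open 0.753
gate pts 197
[[3.0, 29.0, 42.0], [3.0, 23.0, 44.0], [-0.0, 29.0, 46.0], [-2.0, 29.0, 47.0], [-9.0, 57.0, 48.0], [3.0, 12.0, 49.0], [-1.0, 62.0, 50.0], [2.0, 8.0, 51.0], [0.0, 16.0, 53.0], [3.0, -5.0, 55.0], [4.0, -6.0, 56.0], [4.0, -6.0, 58.0], [-1.0, 5.0, 59.0], [1.0, 0.0, 61.0], [4.0, -3.0, 64.0]]
bar slope deg 63.12160376898137 z at y70 45.66875244449028 169
bar slope deg 62.603990461805154 z at y70 45.809060626751844 228
t12 636 [13.82423687 14.3161121  14.56150601 15.93668004 53.45049161]
s12 150 [13.97253033 14.40624426 14.59810865 15.09266689 34.07112619]
```

View pics/t12.png

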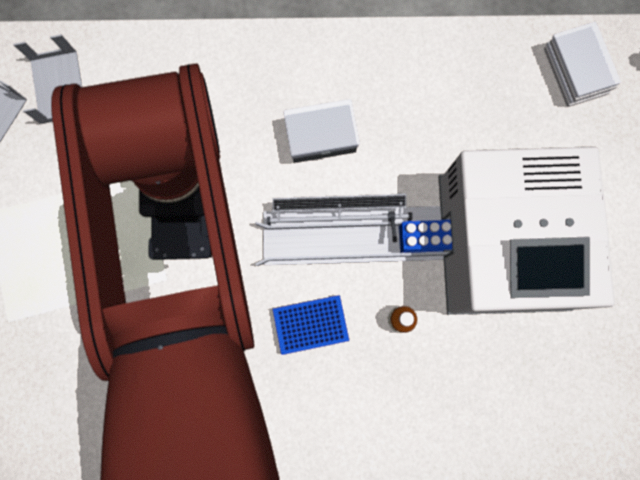

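View pics/s12.png

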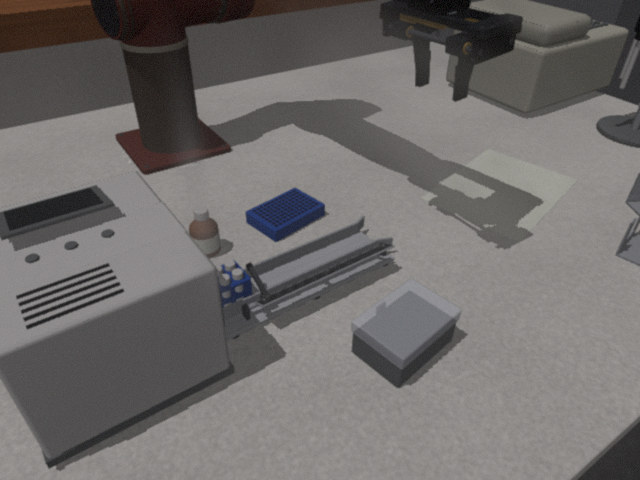

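The rack is in the bay with its rear at lane x ≈ +14. The gate is closed in front of it at (393,225), and the bystanders are at the same pixels as at the start. I'll hand in.

```bash
python3 -c "
from station import manip
print(manip.finish_job())"
```

```text
the job is handed in; nothing more can be done
None
```

The blue rack is loaded in the reader and the gate is closed behind it. I handed the job in at about 12.5 s of the 51 s allowed.

**What I did:** One fingertip pressed the bar to its stop and held it there. The other fingertip pushed the rack about 158 mm along the lane. At the end the push force rose from about 10 N to 19 N with no further advance, so the rack was against the stop. I drew back 80 mm with the bar still held, raised slowly to let the gate close, and backed the arm well clear.

**Last checks:**
- **Rack:** the scene and top cameras both put the rear face at lane x of about +14 mm, the home value. My lane origin is only good to about 1–2 mm, so the force rise is the firmer evidence that it is home.
- **Gate while open:** on every camera check during the push, the bar was within about 1–2° of its 31° stop angle. Two readings of one bar section came out lower, at −21° and −18°. The other section read −29° to −30° at the same moments, so I put the low ones down to the finger blocking the view.
- **Gate now:** the tip is at y of about −5 mm and 58 mm up, which is the closed position, and it is clear of the rack.
- **Bystanders:** the bottle, well rack and tip box look unmoved by eye in the top and scene pictures.
- **Contact:** wrist force is zero and the robot is touching nothing.

**One thing that went less cleanly:** the tool tilted about 5° as push load built up, because the moves cannot correct tilt. I saw no contact between the gripper body and the gate arm, but clearance there was only a few millimetres.

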